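# Nip up the side-lock screw on a milling-cutter holder

### The arm

A 7-joint arm with a two-finger parallel gripper is mounted at the origin on the work surface. World frame = base frame: x ahead of the robot, y to its left, z up, the work surface at z = 0. Lengths are in m, angles in rad, forces in N, time in s.
With the tool pointing down it reaches from about 0.4 to 0.85 m from the base axis. Payload 10.4 kg.
Tool frame: the origin (TCP) lies between the finger pads; the fingertips stand 19 mm ahead of it and the grasp point (between the pads) is the TCP; z points along the fingers, x is the direction in which the jaws open and shut, and the axes are right-handed (so a half turn about z gives the same grasp; the last joint's range is limited). The gripper opens to 87 mm and grips with 3 to 60 N. Pads are 19 mm wide; open, the fingers measure 117 mm over their backs; the gripper's body (75 mm by 190 mm) begins 51 mm behind the grasp point.
Start: joints at [1.315, 0.332, -0.065, 1.46, 0.022, 1.35, -0.088], TCP at [0.144, -0.608, 0.202] pointing down, gripper open.
Joint ranges: [-2.6, 2.6], [-0.5, 2.12], [-1.47, 1.34], [0.16, 2.42], [-1.27, 4.41], [0.06, 2.06], [-2.6, 2.6]. Speed limits (rad/s): [2.22, 2.22, 2.79, 2.79, 3.14, 3.14, 3.14].

### API

Orientations are given as a unit quaternion [x, y, z, w].
In Python, from bench import * gives the robot as it stands.
- The arm moves only by the tool step_arm, never from a script. Its argument "commands" is a list of rows, each a list of 6 numbers: the shift along the tool's x, y, z in m, then the turn, a rotation vector about the tool's x, y, z in rad. In form: [[tx, ty, tz, rx, ry, rz], ...]. A call has 1 to 12 rows; each row shifts and turns the commanded pose from where the row before left it, along the tool's axes as they then stand; what a row does not reach is not made up. A row lasts 1/10 s, in which the tool goes at most 50 mm and 8.59 degrees, less where a joint would pass 70% of its speed; a pose out of reach is approached as far as the arm can. A call with a gripper value outside its range is refused whole. "gripper" is the opening, from 0 (shut) to 1 (fully open), set as the call begins (left out, the last holds). The fingers move at their own pace and stop on an object; "grip_force" is the grip in N (left out, the last holds). Time passes only in rows, so rows that do not move let the fingers close. It gives the time, the measured TCP pose, the force and the opening at its end, in the units of the state.
- read_state(): the state, without advancing time (a new reading comes with each control period).
- camera(name): name is "scene" or "top" or "wrist"; returns the picture (384x512x3 uint8, red, green, blue); there is no depth.
- get_calibration(name): a dict with "fx", "fy", "cx", "cy" (pixels), "R" (3x3) and "t" (3): a world point X has camera coordinates R X + t. Camera axes: x right, y down, z forward; pixel columns grow to the right and rows downward; lengths in m; the calibration is good to about 2 mm. A picture is of the moment at which its call begins: read the wrist's pose just before it. get_calibration takes no time and is no camera call; for the wrist camera it gives the pose at the moment of the call.
- close_job(): hands the job in, once; it reports no verdict.
The state is a dict: "time": time; "joint_positions": joint angles; "joint_vel": joint speeds; "joint_torque": joint torques, N m; "ee_pos": TCP position; "eef_rot": TCP orientation; "ft_force": force on the tool from outside, world axes, zero at the start; "torque": the same for the moment, N m; "width": finger opening in m.
Only numpy, scipy, OpenCV 4.12 (cv2) and the standard library are available. Lean on these libraries where they do the work, as an engineer would, in place of code of your own. Each camera call takes 0.05 s, during which the arm holds its last target. There are 200 camera calls.

### The job

Take the orange flat driver out of its pot, set its blade to the bottom of the slot in the holder's side-lock screw and, keeping it seated there with light pressure, turn the screw clockwise until it is home and stops. Use a light hand: do not lean on the driver or wrench it against the stop. Then stand the driver back upright, fully down in its pot, and leave everything else where it was.

Things in the scene. Friction and masses are not known exactly. Their poses are not given: they have to be found in the camera images.
- driver: Flat screwdriver, 161 mm long, 0.13-0.24 kg. Origin: middle of the blade's edge (lowest point); z up the shank, x along the blade's width. Blade 14 mm wide (x), 2 thick (y), 22 tall; round shank 9 mm thick from z = 22 to 85 mm. It starts upright in its pot, its handle's flat lower end (shoulder) resting on the rim, the edge 85 mm below the rim.
- driver_grip (a point): Middle of the driver's orange handle, 120 mm above the blade's edge; axes as the driver's. The handle runs from 85 to 155 mm above the edge, hexagonal, 26 mm across flats (flats face +-x and every 60 degrees round); a 6 mm black cap on top.
- driver_pot (a point): Centre of the top rim of the driver's pot: white, 82 mm outside, black bush with a straight 20 mm bore, clear 111 mm down, in a fixed green bench rack; rim 115 mm above the bench. z up; y along the rack to the other two pots, 125 and 225 mm away, whose tool holders reach up to 260 mm above the bench.
- fixture: Fixed green tool-assembly fixture with a steel cutter holder of 72 mm diameter lying level along its y axis. Origin: on the bench right below the set screw; z up. Holder axis 75 mm up; body from y = -47 to +48 mm, cutter in a red sleeve on to y = 114; green block 126 mm high from y = -75 to -160; base plate 130 (x) by 250 mm.
- screw_hole (a point): Centre of the mouth of the vertical 21 mm screw hole, on a round boss on top of the holder, 114 mm above the bench; axes as the fixture's. In it a yellow M20 set screw, 20 mm across, with a slot right across its face, 3.2 mm wide, 3.5 deep, flat floor. The face lies 1.5 to 12.5 mm below the mouth: how deep must be felt; it sinks 0.4 mm per rad turned.
- setscrew (a joint): Turn of the set screw, rad, growing clockwise seen from above (tightening). At value v the slot lies v clockwise of the fixture's y axis, give or take 0.3 rad (same error all the way): its true direction must be felt or seen. Starts between 0.7 and 1.1, drags at about 0.08 N m all the way, stops hard at 1.8, which is home; stays where it is left.
- collet_holder: Bystander: loose tool holder with blue sleeve, standing in the next pot of the rack, 0.95 kg. Origin: centre of the underside of its 63 mm black flange, at the pot's rim.
- shell_holder: Bystander: loose tool holder with green sleeve, standing in the last pot of the rack, 0.95 kg. Origin: centre of the underside of its 63 mm black flange, at the pot's rim.
- spanner: Bystander: dark hook spanner with a blue grip lying flat on the bench beyond the work, about 190 mm long, 9 mm high. Origin: under its shank.
- cutter_box: Bystander: red cutter box on the bench, 35 x 120 x 28 mm. Origin: centre of its underside.
Not all that is in view belongs to the job. What is shaped like the driver but green is not meant.

How it is judged:
On the way, in this order (a step that is already met when the one before it is completed fails the run):
1. the driver is lifted clear of its pot (z of driver in the frame of driver_pot above 0 m), for 0.1 s.
2. the screw is home while the driver, upright, still bears on the floor of its slot (value of joint setscrew above 1.74 rad and horizontal distance between driver and screw_hole below 0.006 m and z of driver in the frame of screw_hole below -0.004 m and angle between driver's own z axis and vertical below 0.2 rad and contact force between driver and setscrew_c0 above 1 N), for 0.1 s.
At the end, for the whole second after the job is handed in: the screw is home (within 0.06 rad of its stop), and the driver stands released and at rest in its pot: blade edge within 10 mm of the pot's axis and at least 81 mm below the rim (shoulder down within 4 mm), upright within 0.12 rad (value of joint setscrew above 1.74 rad and horizontal distance between driver and driver_pot below 0.01 m and z of driver in the frame of driver_pot below -0.081 m and angle between driver's own z axis and vertical below 0.12 rad and linear speed of driver below 0.02 m/s); the robot touches nothing.
It fails at once if the blade is pressed on the floor of the slot with more than 25 N (contact force between driver and setscrew_c0 above 25 N).
It fails at once if the driver is pressed, knocked or wrenched against the screw, holder or fixture with more than 60 N (contact force between driver and fixture above 60 N).
It fails at once if a bystander is disturbed (moved by more than 15 mm) (distance of any of collet_holder, shell_holder, spanner, cutter_box from where it was at the start of the episode above 0.015 m).
It also fails if it takes over 70 s, if anything falls off the work surface, if the arm or the gripper's body presses on something with over 40 N, if the wrist force passes 120 N, or if a joint passes its speed limit or range.

## Working session

There is one attempt and no reset: what is moved stays moved. The work goes in short steps, Python scripts to look and compute and a tool call to move; the robot and the scene stay as the last step left them, time stands still between calls to the robot, and variables do not carry over. Pictures are saved under pics/ and viewed, on a budget of 10 in all, crops included, one or two more only if the job needs it, and the job is handed in when it is done.

Besides the shell and the picture viewer there is one more tool, called as name(argument=value, ...) on one line, values as JSON. step_arm: Moves the arm, as the interface text tells. Its arguments: {"type":"object","properties":{"commands":{"type":"array","items":{"type":"array","items":{"type":"number"}}},"gripper":{"type":"number"},"grip_force":{"type":"number"}},"required":["commands"]}

```bash
mkdir -p pics; ls; python3 - <<'E'
from bench import *
import cv2,numpy as np
s=read_state();print({k:np.round(v,3) for k,v in s.items()})
a=camera("scene");b=camera("top")
cv2.imwrite("pics/scene.png",a[:,:,::-1]);cv2.imwrite("pics/top.png",b[:,:,::-1])
for n in("scene","top","wrist"):
  c=get_calibration(n);print(n,c)
E
```

```text
pics
{'time': np.float64(0.0), 'joint_positions': array([ 1.315,  0.333, -0.065,  1.461,  0.022,  1.35 , -0.089]), 'joint_vel': array([-0.   , -0.001,  0.   , -0.   ,  0.001,  0.001, -0.002]), 'joint_torque': array([-0.0000e+00, -6.2325e+01,  2.4000e-02, -3.8989e+01, -6.1000e-02,
        4.0000e-02,  0.0000e+00]), 'ee_pos': array([ 0.144, -0.608,  0.201]), 'eef_rot': array([ 0.784, -0.62 , -0.001, -0.   ]), 'ft_force': array([0.041, 0.161, 0.282]), 'torque': array([0.036, 0.027, 0.005]), 'width': np.float64(0.087)}
scene {'fx': 371.63953083024575, 'fy': 371.63953083024575, 'cx': 251.14725370576693, 'cy': 193.32359232796676, 'R': array([[ 0.60981836,  0.7924538 ,  0.01177012],
       [ 0.60625616, -0.45686506, -0.65094377],
       [-0.51046551,  0.40409317, -0.7590347 ]]), 't': array([-0.45935231, -0.21624672,  1.16248811])}
top {'fx': 436.2705174546061, 'fy': 436.2705174546061, 'cx': 265.1244506836962, 'cy': 198.95337229482425, 'R': array([[ 0.04403872, -0.99902923, -0.00108871],
       [-0.97546335, -0.04276454, -0.21596864],
       [ 0.21571243,  0.01057298, -0.97639969]]), 't': array([0.11238358, 0.60796899, 1.07789438])}
wrist {'fx': 277.5010428971952, 'fy': 277.5010428971952, 'cx': 257.5221748983133, 'cy': 198.5579365860929, 'R': array([[ 2.30501908e-01, -9.73071669e-01, -6.29674615e-04],
       [-9.26764981e-01, -2.19729900e-01,  3.04672680e-01],
       [-2.96606711e-01, -6.96440736e-02, -9.52456908e-01]]), 't': array([-0.6247992 , -0.03586273,  0.39139335])}
```

```bash
python3 - <<'E'
import cv2,numpy as np
a=cv2.imread("pics/scene.png");b=cv2.imread("pics/top.png")
cv2.imwrite("pics/v1.png",cv2.resize(a,(800,600),interpolation=cv2.INTER_CUBIC))
cv2.imwrite("pics/v2.png",cv2.resize(b,(800,600),interpolation=cv2.INTER_CUBIC))
E
```

```text
(no output)
```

View pics/v1.png

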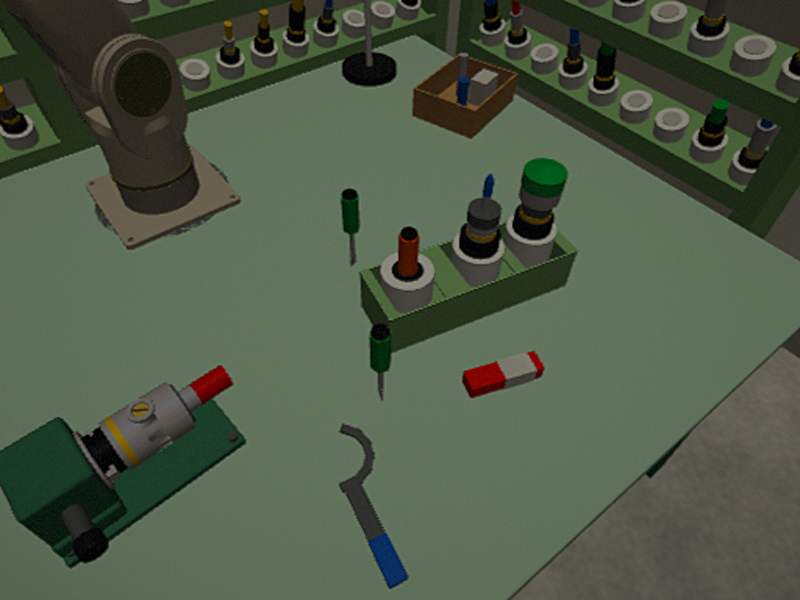

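View pics/v2.png

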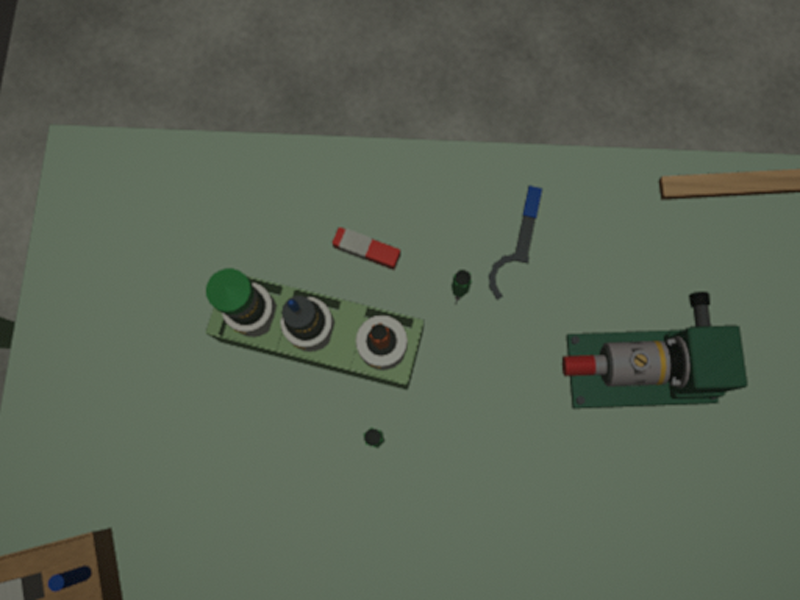

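Image 1 and 2: candidates are the orange handle in the rack's first pot (scene 408,250; top 380,340) and green look-alikes (scene 350,210 and 380,350; top 373,437 and 461,282). The orange one is the one meant. The holder's boss with the yellow screw is at scene (141,410), top (640,360). Next I work out the positions.

```bash
cat > h.py <<'E'
from bench import *
import cv2,numpy as np
from scipy.spatial.transform import Rotation as Rot
def ray(c,u,v,z):
    R,t=np.array(c["R"]),np.array(c["t"]); C=-R.T@t
    d=R.T@np.array([(u-c["cx"])/c["fx"],(v-c["cy"])/c["fy"],1])
    return C+d*(z-C[2])/d[2]
def proj(c,X):
    p=np.array(c["R"])@np.array(X)+c["t"]; return np.array([c["fx"]*p[0]/p[2]+c["cx"],c["fy"]*p[1]/p[2]+c["cy"]])
def shot(n):
    c=get_calibration(n); return c,cv2.cvtColor(camera(n),cv2.COLOR_RGB2BGR)
E
python3 - <<'E'
from h import *
k=1.5625
S,T=get_calibration("scene"),get_calibration("top")
for n,u,v,z in(("pot",382,342,.115),("p2",306,322,.115),("p3",246,306,.115),("boss",640,360,.114),("tip",565,366,.075),("box",367,248,.028),("span",525,245,.0),("grn1foot",457,303,0),("green2",374,437,.155)):
    print(n,ray(T,u/k,v/k,z).round(3))
for n,u,v,z in(("pot",408,272,.115),("boss",141,410,.114),("g1",381,398,0),("g2",353,264,0),("p2",478,252,.115),("cap",408,232,.186)):
    print(n,ray(S,u/k,v/k,z).round(3))
s=read_state(); W=get_calibration("wrist"); Rt=Rot.from_quat(s["eef_rot"]).as_matrix()
print(Rt.round(3)); C=-W["R"].T@W["t"]; print("cam in tool",(Rt.T@(C-s["ee_pos"])).round(4)); print((W["R"]@Rt).round(3))
E
```

```text
pot [0.539 0.187 0.115]
p2 [0.566 0.311 0.115]
p3 [0.588 0.409 0.115]
boss [ 0.528 -0.222  0.114]
tip [ 0.519 -0.112  0.075]
box [0.721 0.228 0.028]
span [ 0.748 -0.056  0.   ]
grn1foot [0.635 0.064 0.   ]
green2 [0.389 0.189 0.155]
pot [0.547 0.187 0.115]
boss [ 0.531 -0.222  0.114]
g1 [0.641 0.065 0.   ]
g2 [0.388 0.192 0.   ]
p2 [0.578 0.3   0.115]
cap [0.537 0.192 0.186]
[[ 0.231 -0.973 -0.   ]
 [-0.973 -0.231  0.001]
 [-0.001  0.    -1.   ]]
cam in tool [ 0.0002 -0.085  -0.1818]
[[ 1.     0.    -0.001]
 [-0.     0.952 -0.305]
 [ 0.001  0.305  0.952]]
```

step_arm(commands=[[0, 0, -0.03, 0, 0, 0], [-0.026, -0.0423, 0, 0, 0, 0], [-0.026, -0.0423, 0, 0, 0, 0], [-0.026, -0.0423, 0, 0, 0, 0], [-0.026, -0.0423, 0, 0, 0, 0], [-0.026, -0.0423, 0, 0, 0, 0], [-0.026, -0.0423, 0, 0, 0, 0], [-0.026, -0.0423, 0, 0, 0, 0], [-0.026, -0.0423, 0, 0, 0, 0], [-0.026, -0.0423, 0, 0, 0, 0], [-0.026, -0.0423, 0, 0, 0, 0], [-0.026, -0.0423, 0, 0, 0, 0]], gripper=1)

```text
time: 1.3
ee_pos: [0.5319, -0.221, 0.2321]
eef_rot: [0.784, -0.62, -0.0, 0.0]
ft_force: [0.7, 0.8, 0.6]
width: 0.0871
```

step_arm(commands=[[0, 0, 0.03, 0, 0, 0], [0, 0, 0.025, 0, 0, 0], [0, 0, 0, 0, 0, 0], [0, 0, 0, 0, 0, 0]])

```text
time: 1.7
ee_pos: [0.5308, -0.2227, 0.1776]
eef_rot: [0.784, -0.62, -0.0, 0.0]
ft_force: [0.9, 0.5, 0.5]
width: 0.0873
```

```bash
python3 - <<'E'
from h import *
s=read_state();print(s["ee_pos"].round(4),Rot.from_quat(s["eef_rot"]).as_matrix().round(3)[:,0],s["ft_force"].round(2))
c,a=shot("wrist");cv2.imwrite("pics/w1.png",a);np.save("w1.npy",c,allow_pickle=True)
p=proj(c,[.53,-.222,.114]);print(p)
u,v=p.astype(int);cr=a[max(v-60,0):v+60,u-80:u+80]
cv2.imwrite("pics/w1c.png",cv2.resize(cr,None,fx=5,fy=5,interpolation=cv2.INTER_CUBIC));print(u-80,v-60)
E
```

```text
[ 0.5308 -0.2227  0.1776] [ 0.23  -0.973 -0.   ] [0.86 0.54 0.52]
[256.26988873 205.69835032]
176 145
```

View pics/w1c.png

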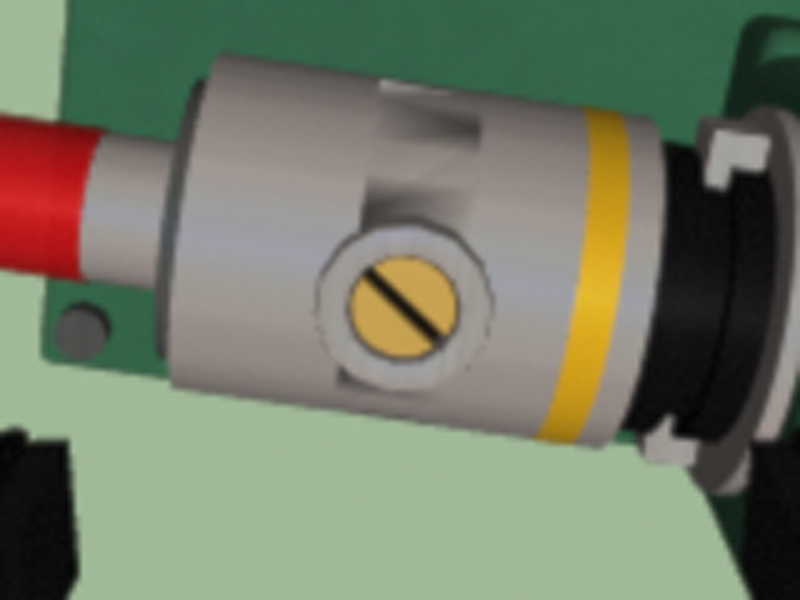

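Image 3 (the crop starts at pixel 176,145, five times enlarged): the yellow screw is centred at about (404,306) inside its boss. The slot is dark and clear from (368,270) to (440,342).

```bash
python3 - <<'E'
from h import *
a=cv2.imread("pics/w1c.png");c=np.load("w1.npy",allow_pickle=True).item()
toworld=lambda u,v,z:ray(c,176+(u+.5)/5-.5,145+(v+.5)/5-.5,z)
hsv=cv2.cvtColor(a,cv2.COLOR_BGR2HSV)
m=((hsv[...,0]>12)&(hsv[...,0]<32)&(hsv[...,1]>90)).astype(np.uint8);m[:,540:]=0
pts=cv2.findNonZero(m);hull=cv2.convexHull(pts);e=cv2.fitEllipse(hull);print(e)
M=cv2.ellipse(np.zeros_like(m),(tuple(e[0]),(e[1][0]*.9,e[1][1]*.9),e[2]),1,-1)
g=cv2.cvtColor(a,cv2.COLOR_BGR2GRAY)
d=np.argwhere((M>0)&(g<75))[:,::-1].astype(np.float32)
vx,vy,x0,y0=cv2.fitLine(d,cv2.DIST_L2,0,.01,.01).ravel();print(len(d),vx,vy,x0,y0)
for z in(.114,.108,.103):
  A=toworld(x0-40*vx,y0-40*vy,z);B=toworld(x0+40*vx,y0+40*vy,z)
  D=(B-A);print(z,"ctr",toworld(*e[0],z).round(4),"slotmid",((A+B)/2).round(4),"az",np.degrees(np.arctan2(D[1],D[0]))%180, "diam",np.linalg.norm(toworld(e[0][0]-e[1][1]/2,e[0][1],z)-toworld(e[0][0]+e[1][1]/2,e[0][1],z)))
# boss outer ellipse eyeballed, holder axis from yellow ring edges at top z
print("boss",toworld(405,306,.114))
for u1,v1,u2,v2 in((222,57,172,388),(586,110,540,437)):
  P=toworld(u1,v1,.075);Q=toworld(u2,v2,.075);D=P-Q;print("ring az",np.degrees(np.arctan2(D[1],D[0])))
E
```

```text
((264.4748840332031, 291.0963439941406), (214.6986083984375, 623.08349609375), 116.0259017944336)
5705 0.9380749 0.34643248 138.1511 226.89378
0.114 ctr [ 0.5268 -0.1961  0.114 ] slotmid [ 0.5337 -0.1711  0.114 ] az 81.8428637430628 diam 0.11624001013317072
0.108 ctr [ 0.5247 -0.196   0.108 ] slotmid [ 0.5317 -0.1703  0.108 ] az 81.84286374306303 diam 0.11908317335098136
0.103 ctr [ 0.5229 -0.1958  0.103 ] slotmid [ 0.5301 -0.1696  0.103 ] az 81.84286374306312 diam 0.1214524760324903
boss [ 0.529973   -0.22232377  0.114     ]
ring az 2.4241336409912653
ring az 7.584889435804
```

step_arm(commands=[[0, 0, -0.05, 0, 0, 0], [0, 0, -0.05, 0, 0, 0], [-0.047, 0, -0.01, 0, 0, 0], [-0.047, -0.01, 0, 0, 0, 0], [-0.047, -0.01, 0, 0, 0, 0], [-0.047, -0.01, 0, 0, 0, 0], [-0.047, -0.01, 0, 0, 0, 0], [-0.047, -0.01, 0, 0, 0, 0], [-0.047, -0.02, 0, 0, 0, 0], [-0.047, -0.02, 0, 0, 0, 0], [0, 0, 0, 0, 0, 0]])

```text
time: 2.85
ee_pos: [0.5305, 0.1698, 0.289]
eef_rot: [0.787, -0.617, -0.0, -0.002]
ft_force: [-1.4, -0.4, 0.1]
width: 0.0872
```

```bash
python3 - <<'E'
from h import *
a=cv2.imread("pics/w1c.png");c=np.load("w1.npy",allow_pickle=True).item()
toworld=lambda u,v,z:ray(c,176+(u+.5)/5-.5,145+(v+.5)/5-.5,z)
hsv=cv2.cvtColor(a,cv2.COLOR_BGR2HSV)
m=((hsv[...,0]>12)&(hsv[...,0]<32)&(hsv[...,1]>90)).astype(np.uint8);w=np.zeros_like(m);w[235:375,335:475]=1;m*=w
e=cv2.fitEllipse(cv2.convexHull(cv2.findNonZero(m)));print(e)
M=cv2.ellipse(np.zeros_like(m),(tuple(e[0]),(e[1][0]*.85,e[1][1]*.85),e[2]),1,-1)
g=cv2.cvtColor(a,cv2.COLOR_BGR2GRAY)
d=np.argwhere((M>0)&(g<90))[:,::-1].astype(np.float32)
vx,vy,x0,y0=cv2.fitLine(d,cv2.DIST_L2,0,.01,.01).ravel();print(len(d),vx,vy,x0,y0)
for z in(.114,.108,.103):
  A=toworld(x0-40*vx,y0-40*vy,z);B=toworld(x0+40*vx,y0+40*vy,z)
  D=(B-A);print(z,"ctr",toworld(*e[0],z).round(4),"slotmid",((A+B)/2).round(4),"az",np.degrees(np.arctan2(D[1],D[0]))%180)
s=read_state();print(s["ee_pos"].round(4),Rot.from_quat(s["eef_rot"]).as_matrix().round(3)[:,0])
c,a=shot("wrist");cv2.imwrite("pics/w2.png",a);np.save("w2.npy",c,allow_pickle=True)
p=proj(c,[.542,.188,.17]);print(p)
u,v=p.astype(int);v=max(v,60);print(u-80,v-60)
cv2.imwrite("pics/w2c.png",cv2.resize(a[v-60:v+60,u-80:u+80],None,fx=5,fy=5,interpolation=cv2.INTER_CUBIC))
E
```

```text
((403.3700866699219, 306.8551940917969), (101.260498046875, 107.37515258789062), 88.37091827392578)
1175 0.72439104 0.6893893 403.9736 307.16257
0.114 ctr [ 0.5297 -0.2221  0.114 ] slotmid [ 0.5297 -0.2222  0.114 ] az 58.03455938677081
0.108 ctr [ 0.5277 -0.2225  0.108 ] slotmid [ 0.5276 -0.2227  0.108 ] az 58.03455938677088
0.103 ctr [ 0.526  -0.2229  0.103 ] slotmid [ 0.5259 -0.2231  0.103 ] az 58.03455938677111
[0.5305 0.1698 0.289 ] [ 0.24  -0.971 -0.003]
[244.01879204 175.81470957]
164 115
```

View pics/w2c.png

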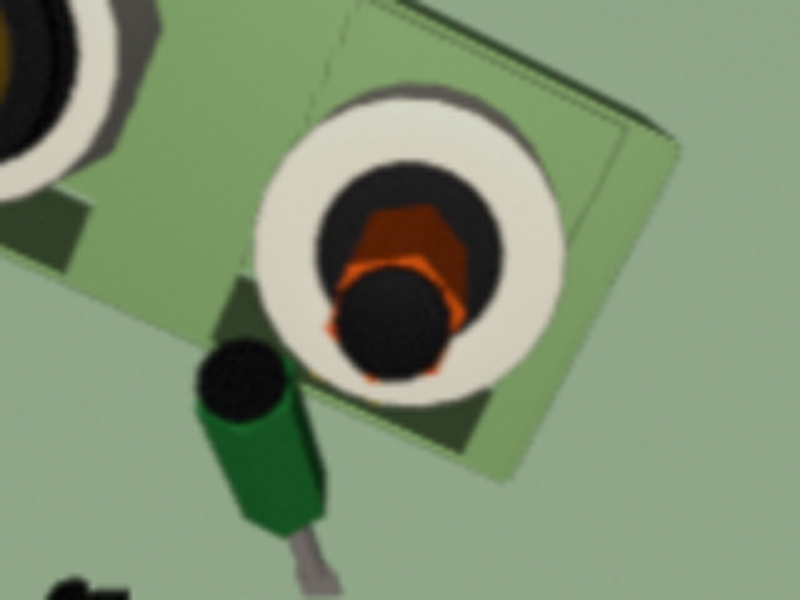

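Image 4 (crop starts at 164,115, five times enlarged): the orange handle with its black cap at (393,323) stands in the white pot, whose centre is at (410,250). Its top hexagon corners are about (330,328), (370,381), (435,373), (463,312), (425,257) and (352,265). A green decoy is at (243,380).

```bash
python3 - <<'E'
from h import *
c=np.load("w2.npy",allow_pickle=True).item();a=cv2.imread("pics/w2c.png")
tw=lambda u,v,z:ray(c,164+(u+.5)/5-.5,115+(v+.5)/5-.5,z)
P=np.array([tw(u,v,.185) for u,v in((330,328),(370,381),(435,373),(463,312),(425,257),(352,265))])
print("hex ctr",P.mean(0).round(4))
E=np.roll(P,-1,0)-P;print("edge len",np.linalg.norm(E,axis=1).round(4),"normals mod60",(np.degrees(np.arctan2(E[:,1],E[:,0]))+90).round(1)%60, "vert mod60",np.degrees(np.arctan2(*(P-P.mean(0))[:,1::-1].T)).round(1)%60)
print("cap ctr",tw(393,323,.191).round(4))
hsv=cv2.cvtColor(a,cv2.COLOR_BGR2HSV)
m=((hsv[...,1]<45)&(hsv[...,2]>150)).astype(np.uint8);m[:,:225]=0
cn=max(cv2.findContours(m,cv2.RETR_EXTERNAL,cv2.CHAIN_APPROX_NONE)[0],key=cv2.contourArea)
e=cv2.fitEllipse(cv2.convexHull(cn));print(e,"pot",tw(*e[0],.115).round(4))
u=tw(362,0,.115);v=tw(680,148,.115);print("rack edge az",np.degrees(np.arctan2(*(u-v)[1::-1])))
E
```

```text
hex ctr [0.5423 0.1887 0.185 ]
edge len [0.0143 0.0141 0.0147 0.0142 0.0154 0.0144] normals mod60 [19.  21.2 19.6 17.8 20.2 23.5] vert mod60 [51.1 50.7 49.  50.7 48.7 51.2]
cap ctr [0.543  0.1891 0.191 ]
((408.9949951171875, 251.24627685546875), (305.22454833984375, 313.1280212402344), 113.47582244873047) pot [0.5437 0.1893 0.115 ]
rack edge az 79.62227314195488
```

step_arm(commands=[[-0.0156, -0.0167, 0, 0, 0, 0], [0, 0, 0, 0, 0, -0.127], [0, 0, 0, 0, 0, -0.127], [0, 0, 0, 0, 0, -0.127], [0, 0, 0, 0, 0, -0.127], [0, 0, 0, 0, 0, -0.127], [0, 0, 0.03, 0, 0, 0], [0, 0, 0, 0, 0, 0], [0, 0, 0, 0, 0, 0]])

```text
time: 3.8
ee_pos: [0.5444, 0.1797, 0.2583]
eef_rot: [0.938, -0.345, 0.0, 0.0]
ft_force: [1.1, 0.3, 0.3]
width: 0.0871
```

```bash
cat >> h.py <<'E'
def st():
    s=read_state();R=Rot.from_quat(s["eef_rot"]).as_matrix()
    print(s["time"],s["ee_pos"].round(4),"az",np.degrees(np.arctan2(R[1,0],R[0,0])).round(2),"tilt",R[:2,2].round(4),"F",s["ft_force"].round(2),"T",s["torque"].round(3),"w",s["width"].round(4),"j7",s["joint_positions"][6].round(2))
    return s,R
def to(x,y):
    s,R=st();d=R.T@np.array([x-s["ee_pos"][0],y-s["ee_pos"][1],0]);print("tool move",d.round(4))
E
python3 -c "
from h import *
to(.543,.189)"
```

```text
Traceback (most recent call last):
  File "h.py", line 17, in to
    s,R=st();d=R.T@np.array([x-s["ee_pos"][0],y-s["ee_pos"][1],0]);print("tool move",d.round(4))
        ~~^^
  File "h.py", line 14, in st
    print(s["time"],s["ee_pos"].round(4),"az",np.degrees(np.arctan2(R[1,0],R[0,0])).round(2),"tilt",R[:2,2].round(4),"F",s["ft_force"].round(2),"T",s["torque"].round(3),"w",s["width"].round(4),"j7",s["joint_positions"][6].round(2))
                                                                                                                                                                             ^^^^^^^^^^^^^^^^
AttributeError: 'float' object has no attribute 'round'
```

step_arm(commands=[[-0.0071, -0.0062, 0, 0, 0, -0.01], [0, 0, 0.035, 0, 0, 0], [0, 0, 0.035, 0, 0, 0], [0, 0, 0.033, 0, 0, 0], [0, 0, 0, 0, 0, 0], [0, 0, 0, 0, 0, 0], [0, 0, 0, 0, 0, 0]])

```text
time: 4.5
ee_pos: [0.5438, 0.1913, 0.1568]
eef_rot: [0.941, -0.339, 0.001, -0.001]
ft_force: [-0.1, -1.5, 0.2]
width: 0.087
```

```bash
sed -i 's/s\["width"\].round(4)/round(float(s["width"]),4)/; s/s\["time"\],s/round(s["time"],2),s/' h.py
python3 -c "
from h import *
to(.543,.189)
c,a=shot('wrist');cv2.imwrite('pics/w3.png',a[60:360,56:456])"
```

```text
4.5 [0.5438 0.1913 0.1568] az -39.69 tilt [0.0031 0.0011] F [-0.1  -1.5   0.23] T [-0.018 -0.031 -0.014] w 0.087 j7 -1.31
tool move [ 0.0008  0.0023 -0.    ]
```

View pics/w3.png

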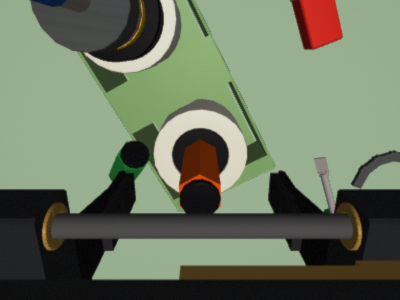

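Image 5: the jaws straddle the orange handle at (200,195), and the pot and neighbours are clear. Next I close the gripper and lift.

step_arm(commands=[[0.0008, 0.0023, 0, 0, 0, 0], [0, 0, 0, 0, 0, 0], [0, 0, 0, 0, 0, 0], [0, 0, 0, 0, 0, 0], [0, 0, 0, 0, 0, 0], [0, 0, 0, 0, 0, 0], [0, 0, 0, 0, 0, 0], [0, 0, 0, 0, 0, 0]], gripper=0, grip_force=30)

```text
time: 5.35
ee_pos: [0.5418, 0.1881, 0.1542]
eef_rot: [0.941, -0.34, -0.0, 0.0]
ft_force: [-0.1, -0.6, 0.3]
width: 0.031
```

```bash
python3 -c "
from h import *
st()"
```

```text
5.35 [0.5418 0.1881 0.1542] az -39.7 tilt [-0.     -0.0001] F [-0.1  -0.57  0.34] T [-0.013 -0.073 -0.023] w 0.031 j7 -1.3
```

step_arm(commands=[[0, 0, 0, 0, 0, 0], [0, 0, 0, 0, 0, 0], [0, 0, 0, 0, 0, 0]])

```text
time: 5.65
ee_pos: [0.5418, 0.1881, 0.1542]
eef_rot: [0.941, -0.34, -0.0, 0.0]
ft_force: [-0.1, 0.5, -0.2]
width: 0.0257
```

step_arm(commands=[[0, 0, -0.02, 0, 0, 0], [0, 0, -0.03, 0, 0, 0], [0, 0, -0.03, 0, 0, 0], [0, 0, -0.03, 0, 0, 0], [0, 0, -0.02, 0, 0, 0], [0, 0, 0, 0, 0, 0], [0, 0, 0, 0, 0, 0], [0, 0, 0, 0, 0, 0]])

```text
time: 6.45
ee_pos: [0.5413, 0.1876, 0.2826]
eef_rot: [0.941, -0.34, -0.001, 0.001]
ft_force: [-0.0, -0.0, -2.7]
width: 0.0252
```

```bash
python3 - <<'E'
from h import *
s,R=st()
p=s["ee_pos"]; edge=p-[0,0,.124]
out=[]
for n in("scene","wrist"):
  c,a=shot(n);u,v=proj(c,edge+[0,0,.03]).astype(int);print(n,u,v)
  u=np.clip(u,50,461);v=np.clip(v,60,323)
  out.append(cv2.resize(a[v-60:v+60,u-50:u+50],(400,480),interpolation=cv2.INTER_CUBIC))
cv2.imwrite("pics/l1.png",np.hstack(out))
E
```

```text
6.45 [0.5413 0.1876 0.2826] az -39.71 tilt [-0.0022 -0.0009] F [-0.04 -0.02 -2.75] T [-0.009 -0.094  0.034] w 0.0252 j7 -1.26
scene 260 149
wrist 256 195
```

View pics/l1.png

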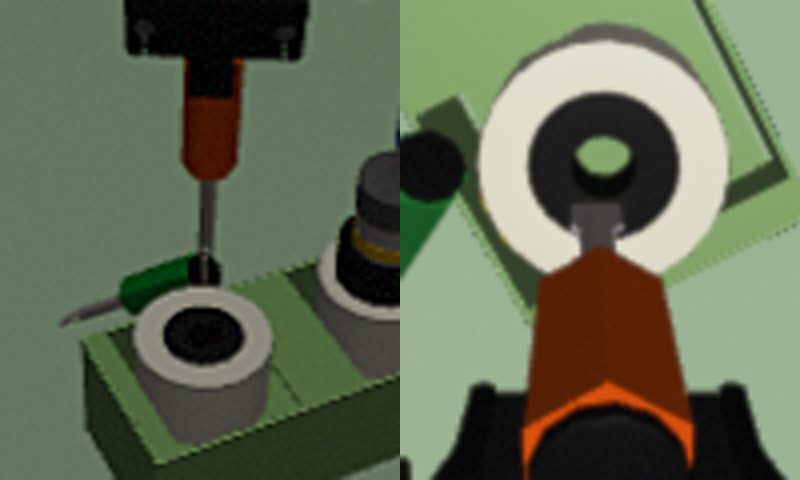

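Image 6: the driver hangs straight and clear of the pot. In the wrist view the blade shows at full width (570–622, 203), so its width lies along the tool's x, which is the jaw direction.

step_arm(commands=[[0.015, 0.019, 0, 0, 0, 0], [0.025, 0.032, 0, 0, 0, 0], [0.025, 0.032, 0, 0, 0, 0], [0.025, 0.032, 0, 0, 0, 0], [0.025, 0.032, 0, 0, 0, 0], [0.025, 0.032, 0, 0, 0, 0], [0.025, 0.032, 0, 0, 0, 0], [0.025, 0.032, 0, 0, 0, 0], [0.025, 0.032, 0, 0, 0, 0], [0.025, 0.032, 0, 0, 0, 0], [0.013, 0.016, 0, 0, 0, 0], [0, 0, 0, 0, 0, 0]])

```text
time: 7.75
ee_pos: [0.5288, -0.2263, 0.2827]
eef_rot: [0.94, -0.342, -0.001, 0.0]
ft_force: [-0.4, 0.2, -1.6]
width: 0.0254
```

step_arm(commands=[[0, 0, 0, 0, 0, -0.142], [0, 0, 0, 0, 0, -0.142], [0, 0, 0, 0, 0, -0.142], [0, 0, 0, 0, 0, -0.142], [0, 0, 0, 0, 0, -0.142], [0, 0, 0, 0, 0, -0.142], [0, 0, 0, 0, 0, -0.142], [0, 0, 0, 0, 0, -0.142], [0, 0, 0, 0, 0, -0.142], [0, 0, 0, 0, 0, -0.142], [0, 0, 0, 0, 0, -0.142], [0, 0, 0, 0, 0, -0.142]])

```text
time: 8.95
ee_pos: [0.5301, -0.2209, 0.2837]
eef_rot: [0.873, 0.487, -0.0, -0.0]
ft_force: [-0.2, 0.1, -1.9]
width: 0.0253
```

step_arm(commands=[[0, 0, 0, 0, 0, 0], [0, 0, 0, 0, 0, 0], [0, 0, 0, 0, 0, 0]])

```text
time: 9.25
ee_pos: [0.5301, -0.2217, 0.2841]
eef_rot: [0.876, 0.483, -0.0, -0.0]
ft_force: [-0.4, -0.2, -1.3]
width: 0.0259
```

```bash
python3 -c "
from h import *
to(.530,-.2222)"
```

```text
9.25 [ 0.5301 -0.2217  0.2841] az 57.76 tilt [-0.0002  0.0001] F [-0.44 -0.18 -1.33] T [ 0.076 -0.161 -0.005] w 0.0259 j7 1.18
tool move [-0.0005  0.0002 -0.    ]
```

step_arm(commands=[[-0.0005, 0.0002, 0.018, 0, 0, 0], [0, 0, 0.014, 0, 0, 0], [0, 0, 0, 0, 0, 0], [0, 0, 0, 0, 0, 0], [0, 0, 0, 0, 0, 0]])

```text
time: 9.75
ee_pos: [0.5304, -0.2226, 0.253]
eef_rot: [0.875, 0.484, 0.0, 0.0]
ft_force: [-1.2, -0.7, -1.9]
width: 0.0255
```

```bash
python3 - <<'E'
from h import *
s,R=st()
c,a=shot("wrist");cv2.imwrite("pics/w4.png",a);np.save("w4.npy",c,allow_pickle=True)
e=s["ee_pos"]+R@[0,0,.1242];print("edge",e.round(4),proj(c,e),"mouth",proj(c,[.530,-.2222,.114]))
for z in(.112,.104):
  for q in(-10,10):print(z,q,proj(c,np.array([.530,-.2222,z])+.001*q*np.array([np.cos(np.radians(58)),np.sin(np.radians(58)),0])).round(1))
u,v=proj(c,[.530,-.2222,.12]).astype(int);print(u-40,v-30)
cv2.imwrite("pics/w4c.png",cv2.resize(a[v-30:v+30,u-40:u+40],None,fx=10,fy=10,interpolation=cv2.INTER_CUBIC))
E
```

```text
9.75 [ 0.5304 -0.2226  0.253 ] az 57.91 tilt [ 0.0009 -0.0003] F [-1.17 -0.72 -1.92] T [ 0.05  -0.171 -0.018] w 0.0255 j7 1.18
edge [ 0.5305 -0.2226  0.1288] [257.36673641 186.57590827] mouth [257.4681941 182.8100562]
0.112 -10 [249.1 182.4]
0.112 10 [265.8 182.4]
0.104 -10 [249.3 180.8]
0.104 10 [265.6 180.7]
217 154
```

View pics/w4c.png

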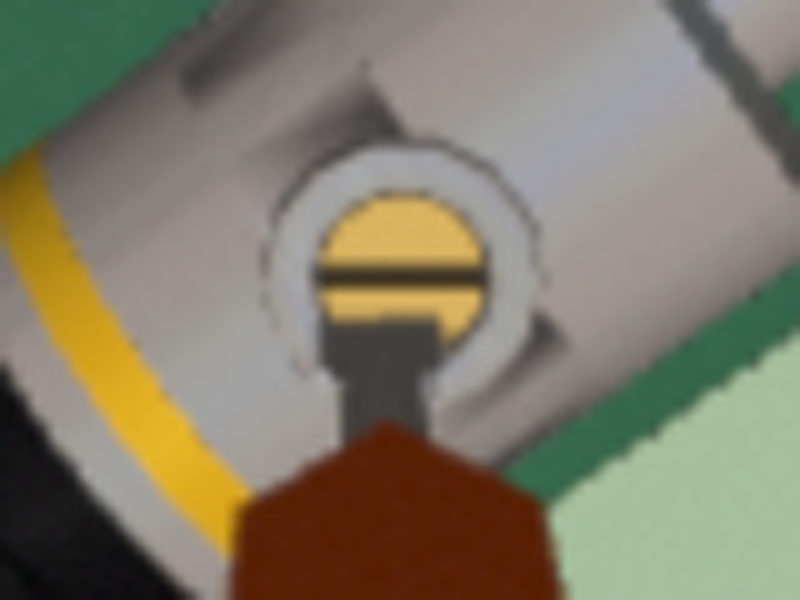

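Image 7 (crop starts at 217,154, ten times enlarged): the slot lies level, so it is parallel to the blade, at row 275 with the disc centred at column 402. The blade tip spans columns 320–441 at row 318. That puts it about 2 mm left of the screw's centre, and I still have to work out the across-slot offset.

```bash
python3 - <<'E'
from h import *
c=np.load("w4.npy",allow_pickle=True).item();a=cv2.imread("pics/w4.png")
s=read_state();R=Rot.from_quat(s["eef_rot"]).as_matrix();p=s["ee_pos"]
g=cv2.cvtColor(cv2.imread("pics/w4c.png"),cv2.COLOR_BGR2GRAY).astype(float)
for x in(345,370,400,430,455):
  col=g[235:310,x];w=np.clip(130-col,0,None);print(x,"slot row",(w*np.arange(235,310)).sum()/w.sum())
for x in(335,350,365,380,395,410,425):
  col=g[295:335,x];print(x,"blade row",295+np.argmin(np.diff(cv2.GaussianBlur(col.reshape(-1,1),(1,5),0).ravel())))
px=lambda u,v:(217+(u+.5)/10-.5,154+(v+.5)/10-.5)
ze=p[2]-.1242
for z in(.1125,.111,.108,.104):
  S=R.T@(ray(c,*px(402,275),z)-p);print("slot",z,S.round(4))
for dz in(-.001,0,.001):
  B=R.T@(ray(c,*px(380.5,318),ze+dz)-p)-[0,.001,0];print("edge",dz,B.round(4))
E
```

```text
345 slot row 276.6800584368152
370 slot row 276.7793799567412
400 slot row 276.6998546511628
430 slot row 276.70116618075804
455 slot row 276.6603360116874
335 blade row 315
350 blade row 323
365 blade row 316
380 blade row 315
395 blade row 314
410 blade row 314
425 blade row 314
slot 0.1125 [-0.0007 -0.0025  0.1405]
slot 0.111 [-0.0007 -0.0021  0.142 ]
slot 0.108 [-0.0007 -0.0013  0.145 ]
slot 0.104 [-0.0007 -0.0003  0.149 ]
edge -0.001 [-0.0031 -0.0023  0.1252]
edge 0 [-0.0031 -0.0025  0.1242]
edge 0.001 [-0.0031 -0.0028  0.1232]
```

step_arm(commands=[[0.0023, 0, 0.006, 0, 0, 0], [0, 0, 0.006, 0, 0, 0], [0, 0, 0, 0, 0, 0], [0, 0, 0, 0, 0, 0], [0, 0, 0, 0, 0, 0]])

```text
time: 10.3
ee_pos: [0.5313, -0.2207, 0.2404]
eef_rot: [0.875, 0.484, 0.0, 0.0]
ft_force: [0.1, 0.5, -1.4]
width: 0.0254
```

step_arm(commands=[[0, 0, 0.001, 0, 0, 0], [0, 0, 0.001, 0, 0, 0], [0, 0, 0.001, 0, 0, 0], [0, 0, 0, 0, 0, 0], [0, 0, 0, 0, 0, 0]])

```text
time: 10.8
ee_pos: [0.5313, -0.2206, 0.2373]
eef_rot: [0.875, 0.484, 0.0, 0.0]
ft_force: [-0.1, 0.7, -1.7]
width: 0.0251
```

step_arm(commands=[[0, 0, 0.0007, 0, 0, 0], [0, 0, 0.0007, 0, 0, 0], [0, 0, 0, 0, 0, 0], [0, 0, 0, 0, 0, 0]])

```text
time: 11.2
ee_pos: [0.5313, -0.2207, 0.2359]
eef_rot: [0.875, 0.484, 0.0, 0.0]
ft_force: [-0.0, -0.5, -2.2]
width: 0.0253
```

step_arm(commands=[[0, 0, 0.0007, 0, 0, 0], [0, 0, 0.0007, 0, 0, 0], [0, 0, 0, 0, 0, 0], [0, 0, 0, 0, 0, 0]])

```text
time: 11.6
ee_pos: [0.5312, -0.2207, 0.2344]
eef_rot: [0.875, 0.484, -0.0, -0.0]
ft_force: [-0.2, -0.4, -1.9]
width: 0.0256
```

step_arm(commands=[[0, 0, 0.0007, 0, 0, 0], [0, 0, 0.0007, 0, 0, 0], [0, 0, 0, 0, 0, 0], [0, 0, 0, 0, 0, 0]])

```text
time: 12.0
ee_pos: [0.5312, -0.2207, 0.233]
eef_rot: [0.875, 0.484, -0.0, 0.0]
ft_force: [0.1, 0.2, -2.0]
width: 0.0255
```

```bash
python3 - <<'E'
from h import *
s,R=st()
c,a=shot("wrist");cv2.imwrite("pics/w5.png",a);np.save("w5.npy",c,allow_pickle=True)
u,v=proj(c,[.530,-.2222,.115]).astype(int);print(u-40,v-30)
cv2.imwrite("pics/w5c.png",cv2.resize(a[v-30:v+30,u-40:u+40],None,fx=10,fy=10,interpolation=cv2.INTER_CUBIC))
E
```

```text
12.0 [ 0.5312 -0.2207  0.233 ] az 57.93 tilt [-0. -0.] F [ 0.14  0.21 -2.  ] T [ 0.078 -0.085  0.048] w 0.0255 j7 1.17
215 157
```

View pics/w5c.png

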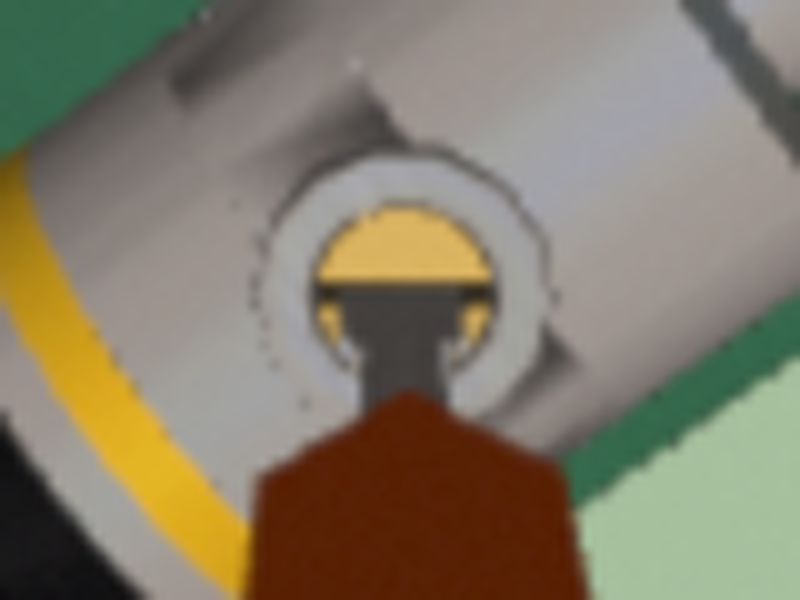

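Image 8 (crop starts at 215,157): the blade tip (340–467) sits over or inside the slot (313–497, row 293), centred and parallel to it. I keep feeling downward.

step_arm(commands=[[0, 0, 0.0005, 0, 0, 0], [0, 0, 0.0005, 0, 0, 0], [0, 0, 0, 0, 0, 0], [0, 0, 0, 0, 0, 0]])

```text
time: 12.45
ee_pos: [0.5313, -0.2207, 0.2322]
eef_rot: [0.875, 0.484, 0.0, 0.0]
ft_force: [-0.7, -0.3, -1.2]
width: 0.0255
```

step_arm(commands=[[0, 0, 0.0005, 0, 0, 0], [0, 0, 0.0005, 0, 0, 0], [0, 0, 0, 0, 0, 0], [0, 0, 0, 0, 0, 0]])

```text
time: 12.85
ee_pos: [0.5317, -0.2208, 0.2318]
eef_rot: [0.875, 0.484, 0.0, 0.001]
ft_force: [-0.6, -0.4, 5.3]
width: 0.026
```

step_arm(commands=[[0, 0, 0.0005, 0, 0, 0], [0, 0, 0.0005, 0, 0, 0], [0, 0, 0, 0, 0, 0], [0, 0, 0, 0, 0, 0]])

```text
time: 13.25
ee_pos: [0.5321, -0.2209, 0.2316]
eef_rot: [0.875, 0.484, 0.001, 0.001]
ft_force: [-0.9, -0.4, 9.7]
width: 0.0254
```

step_arm(commands=[[0, 0, -0.0003, 0, 0, 0.04], [0, 0, 0, 0, 0, 0.04], [0, 0, 0, 0, 0, 0.04], [0, 0, 0, 0, 0, 0], [0, 0, 0, 0, 0, 0]])

```text
time: 13.75
ee_pos: [0.5319, -0.2209, 0.2317]
eef_rot: [0.902, 0.431, 0.001, 0.001]
ft_force: [-0.9, -0.1, 8.9]
width: 0.0259
```

```bash
python3 -c "
from h import *
st()"
```

```text
13.75 [ 0.5319 -0.2209  0.2317] az 51.04 tilt [ 0.002  -0.0013] F [-0.89 -0.06  8.88] T [-0.051  0.159 -0.006] w 0.0259 j7 1.05
```

step_arm(commands=[[0, 0, 0, 0, 0, 0.04], [0, 0, 0, 0, 0, 0.04], [0, 0, 0, 0, 0, 0.04], [0, 0, 0, 0, 0, 0], [0, 0, 0, 0, 0, 0]])

```text
time: 14.25
ee_pos: [0.5319, -0.221, 0.2317]
eef_rot: [0.927, 0.376, 0.001, 0.001]
ft_force: [-0.7, -0.6, 7.8]
width: 0.0257
```

```bash
python3 - <<'E'
from h import *
s,R=st()
c,a=shot("wrist");cv2.imwrite("pics/w6.png",a)
u,v=proj(c,[.530,-.2222,.115]).astype(int);print(u-40,v-30)
cv2.imwrite("pics/w6c.png",cv2.resize(a[v-30:v+30,u-40:u+40],None,fx=10,fy=10,interpolation=cv2.INTER_CUBIC))
E
```

```text
14.25 [ 0.5319 -0.221   0.2317] az 44.16 tilt [ 0.0019 -0.0015] F [-0.66 -0.55  7.76] T [-0.149  0.241  0.091] w 0.0257 j7 0.94
215 157
```

View pics/w6c.png

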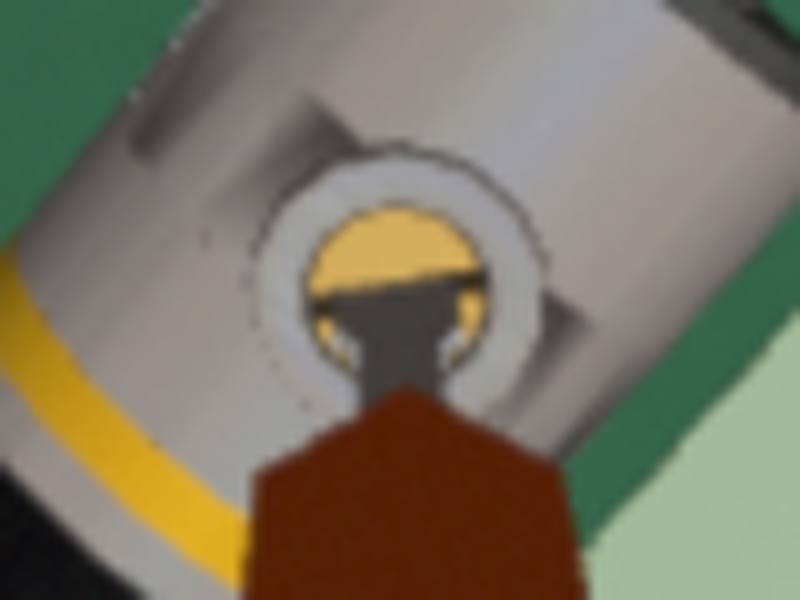

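Image 9: the blade is seated and the slot now lies about 9° from the tool's x after a 14° turn. With Tz near 0.09 N m, which matches the stated drag, the blade is driving the screw. I continue turning and follow it down.

step_arm(commands=[[0, 0, 2e-05, 0, 0, 0.05], [0, 0, 2e-05, 0, 0, 0.05], [0, 0, 2e-05, 0, 0, 0.05], [0, 0, 2e-05, 0, 0, 0.05], [0, 0, 2e-05, 0, 0, 0.05], [0, 0, 2e-05, 0, 0, 0.05], [0, 0, 2e-05, 0, 0, 0.05], [0, 0, 2e-05, 0, 0, 0.05], [0, 0, 0, 0, 0, 0]])

```text
time: 15.2
ee_pos: [0.5317, -0.2212, 0.2315]
eef_rot: [0.983, 0.183, 0.001, 0.001]
ft_force: [-1.6, -0.0, 7.0]
width: 0.0255
```

```bash
python3 -c "
from h import *
st()"
```

```text
15.2 [ 0.5317 -0.2212  0.2315] az 21.14 tilt [ 0.0016 -0.0016] F [-1.6  -0.01  6.99] T [-0.257  0.391  0.074] w 0.0255 j7 0.55
```

step_arm(commands=[[0, 0, 2e-05, 0, 0, 0.05], [0, 0, 2e-05, 0, 0, 0.05], [0, 0, 2e-05, 0, 0, 0.05], [0, 0, 0, 0, 0, 0]])

```text
time: 15.6
ee_pos: [0.5317, -0.2212, 0.2314]
eef_rot: [0.994, 0.109, 0.001, 0.001]
ft_force: [-1.4, -0.5, 9.2]
width: 0.0256
```

```bash
python3 -c "
from h import *
st()"
```

```text
15.6 [ 0.5317 -0.2212  0.2314] az 12.54 tilt [ 0.0016 -0.0016] F [-1.43 -0.51  9.25] T [-0.289  0.486  0.05 ] w 0.0256 j7 0.41
```

step_arm(commands=[[0, 0, 3e-05, 0, 0, 0.05], [0, 0, 3e-05, 0, 0, 0.05], [0, 0, 0, 0, 0, 0], [0, 0, 0, 0, 0, 0]])

```text
time: 16.0
ee_pos: [0.5317, -0.2212, 0.2314]
eef_rot: [0.998, 0.06, 0.001, 0.001]
ft_force: [-1.8, -0.8, 8.4]
width: 0.0252
```

```bash
python3 -c "
from h import *
st()"
```

```text
16.0 [ 0.5317 -0.2212  0.2314] az 6.91 tilt [ 0.0016 -0.0017] F [-1.8  -0.8   8.42] T [-0.322  0.433  0.071] w 0.0252 j7 0.31
```

step_arm(commands=[[0, 0, 3e-05, 0, 0, 0.05], [0, 0, 3e-05, 0, 0, 0.05], [0, 0, 0, 0, 0, 0], [0, 0, 0, 0, 0, 0]])

```text
time: 16.4
ee_pos: [0.5317, -0.2212, 0.2313]
eef_rot: [1.0, 0.01, 0.001, 0.001]
ft_force: [-1.5, -1.3, 8.2]
width: 0.0257
```

```bash
python3 -c "
from h import *
st()"
```

```text
16.4 [ 0.5317 -0.2212  0.2313] az 1.18 tilt [ 0.0016 -0.0016] F [-1.48 -1.31  8.15] T [-0.254  0.541  0.06 ] w 0.0257 j7 0.21
```

step_arm(commands=[[0, 0, 3e-05, 0, 0, 0.05], [0, 0, 3e-05, 0, 0, 0.05], [0, 0, 0, 0, 0, 0], [0, 0, 0, 0, 0, 0]])

```text
time: 16.8
ee_pos: [0.5317, -0.2211, 0.2313]
eef_rot: [0.999, -0.04, 0.001, 0.001]
ft_force: [-2.1, 0.5, 8.4]
width: 0.0254
```

```bash
python3 -c "
from h import *
st()"
```

```text
16.8 [ 0.5317 -0.2211  0.2313] az -4.54 tilt [ 0.0017 -0.0016] F [-2.12  0.46  8.43] T [-0.311  0.469  0.064] w 0.0254 j7 0.12
```

step_arm(commands=[[0, 0, 3e-05, 0, 0, 0.04], [0, 0, 3e-05, 0, 0, 0.04], [0, 0, 0, 0, 0, 0], [0, 0, 0, 0, 0, 0]])

```text
time: 17.2
ee_pos: [0.5317, -0.2211, 0.2313]
eef_rot: [0.997, -0.079, 0.001, 0.001]
ft_force: [-1.6, -1.2, 9.0]
width: 0.0258
```

```bash
python3 -c "
from h import *
st()"
```

```text
17.2 [ 0.5317 -0.2211  0.2313] az -9.11 tilt [ 0.0018 -0.0017] F [-1.6  -1.18  8.95] T [-0.26   0.498  0.191] w 0.0258 j7 0.04
```

step_arm(commands=[[0, 0, 3e-05, 0, 0, 0.03], [0, 0, 3e-05, 0, 0, 0.03], [0, 0, 0, 0, 0, 0], [0, 0, 0, 0, 0, 0]])

```text
time: 17.6
ee_pos: [0.5318, -0.2211, 0.2312]
eef_rot: [0.994, -0.109, 0.001, 0.001]
ft_force: [-1.4, -0.3, 9.3]
width: 0.0252
```

```bash
python3 - <<'E'
from h import *
s,R=st()
c,a=shot("wrist");cv2.imwrite("pics/w7.png",a)
u,v=proj(c,[.530,-.2222,.115]).astype(int);print(u-40,v-30)
cv2.imwrite("pics/w7c.png",cv2.resize(a[v-30:v+30,u-40:u+40],None,fx=10,fy=10,interpolation=cv2.INTER_CUBIC))
E
```

```text
17.6 [ 0.5318 -0.2211  0.2312] az -12.55 tilt [ 0.0019 -0.0016] F [-1.4  -0.3   9.26] T [-0.242  0.43   0.231] w 0.0252 j7 -0.02
215 160
```

View pics/w7c.png

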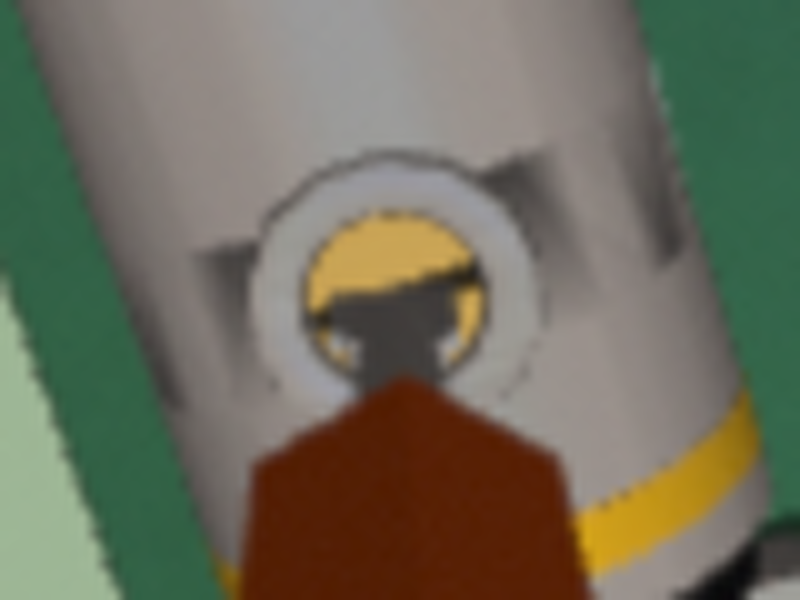

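Image 10: the blade is in the slot and the slot lags the tool by about 16°. Torque jumped from 0.06 to 0.19 and then 0.23 N m, so the screw has reached its hard stop, about 0.94 rad from where it began. I unwind slightly and lift.

step_arm(commands=[[0, 0, 0, 0, 0, -0.04], [0, 0, 0, 0, 0, -0.04], [0, 0, -0.0005, 0, 0, -0.02], [0, 0, -0.001, 0, 0, 0], [0, 0, -0.002, 0, 0, 0], [0, 0, -0.005, 0, 0, 0], [0, 0, -0.01, 0, 0, 0], [0, 0, -0.02, 0, 0, 0], [0, 0, -0.02, 0, 0, 0], [0, 0, 0, 0, 0, 0], [0, 0, 0, 0, 0, 0]])

```text
time: 18.75
ee_pos: [0.5315, -0.2205, 0.2884]
eef_rot: [0.998, -0.059, 0.0, 0.0]
ft_force: [-0.4, 0.3, -3.1]
width: 0.0254
```

```bash
python3 - <<'E'
from h import *
s,R=st()
c,a=shot("wrist");cv2.imwrite("pics/w8.png",a);np.save("w8.npy",c,allow_pickle=True)
e=s["ee_pos"]+R@[0,0,.1242];u,v=proj(c,e).astype(int);print("edge pred",proj(c,e));print(u-50,v-50)
cv2.imwrite("pics/w8c.png",cv2.resize(a[v-50:v+25,u-50:u+50],None,fx=8,fy=8,interpolation=cv2.INTER_CUBIC))
E
```

```text
18.75 [ 0.5315 -0.2205  0.2884] az -6.82 tilt [ 0.0007 -0.0002] F [-0.35  0.25 -3.12] T [ 0.036 -0.107  0.006] w 0.0254 j7 0.09
edge pred [256.8517675  187.13475609]
206 137
```

View pics/w8c.png

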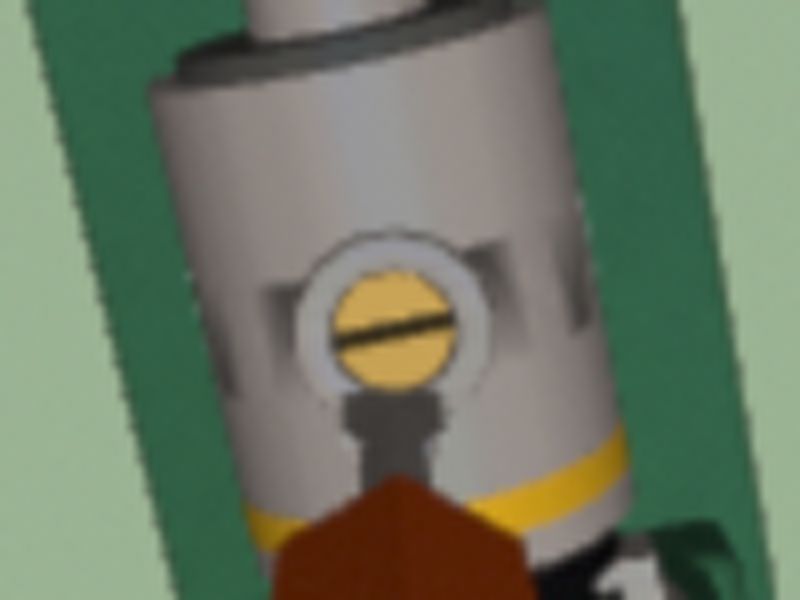

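Image 11: the slot is clear of the blade and lies at about +3° azimuth, so the screw turned about 0.95 rad in total. The blade (345–443, row 393) hangs in the grip much as it did when first lifted. I take it back to the pot at the original grasp pose.

step_arm(commands=[[0, 0, 0, 0, 0, 0.1435], [0, 0, 0, 0, 0, 0.1435], [0, 0, 0, 0, 0, 0.1435], [0, 0, 0, 0, 0, 0.1435], [0, 0, 0, 0, 0, 0], [0, 0, 0, 0, 0, 0]])

```text
time: 19.4
ee_pos: [0.531, -0.2205, 0.2875]
eef_rot: [0.941, -0.337, -0.001, 0.0]
ft_force: [1.1, -0.6, -2.4]
width: 0.0258
```

step_arm(commands=[[-0.015, -0.019, 0, 0, 0, 0], [-0.025, -0.032, 0, 0, 0, 0], [-0.025, -0.032, 0, 0, 0, 0], [-0.025, -0.032, 0, 0, 0, 0], [-0.025, -0.032, 0, 0, 0, 0], [-0.025, -0.032, 0, 0, 0, 0], [-0.025, -0.032, 0, 0, 0, 0], [-0.025, -0.032, 0, 0, 0, 0], [-0.025, -0.032, 0, 0, 0, 0], [-0.025, -0.032, 0, 0, 0, 0], [-0.013, -0.016, 0, 0, 0, 0]])

```text
time: 20.5
ee_pos: [0.5418, 0.1935, 0.2881]
eef_rot: [0.942, -0.336, -0.001, -0.001]
ft_force: [-0.2, 0.9, -2.7]
width: 0.0255
```

step_arm(commands=[[0, 0, 0, 0, 0, 0], [0, 0, 0, 0, 0, 0], [0, 0, 0, 0, 0, 0]])

```text
time: 20.8
ee_pos: [0.5433, 0.1879, 0.2881]
eef_rot: [0.94, -0.34, 0.0, 0.0]
ft_force: [-0.5, -0.0, -2.7]
width: 0.0253
```

```bash
python3 - <<'E'
from h import *
to(.5418,.1881)
E
```

```text
20.8 [0.5433 0.1879 0.2881] az -39.73 tilt [-0.0002 -0.0009] F [-0.46 -0.02 -2.75] T [-0.048 -0.104 -0.015] w 0.0253 j7 -1.26
tool move [-0.0013  0.0008  0.    ]
```

step_arm(commands=[[-0.0013, 0.0008, 0.015, 0, 0, 0], [0, 0, 0.018, 0, 0, 0], [0, 0, 0.01, 0, 0, 0], [0, 0, 0, 0, 0, 0], [0, 0, 0, 0, 0, 0], [0, 0, 0, 0, 0, 0]])

```text
time: 21.4
ee_pos: [0.5419, 0.1897, 0.2462]
eef_rot: [0.941, -0.34, 0.001, -0.0]
ft_force: [-1.1, 0.3, -2.3]
width: 0.0259
```

```bash
python3 - <<'E'
from h import *
s,R=st()
c,a=shot("wrist");e=s["ee_pos"]+R@[0,0,.1242];u,v=proj(c,e).astype(int);print("edge pred",proj(c,e),"pot",proj(c,[.5437,.1893,.115]));print(u-40,v-35)
cv2.imwrite("pics/w9c.png",cv2.resize(a[v-35:v+25,u-40:u+40],None,fx=10,fy=10,interpolation=cv2.INTER_CUBIC))
E
```

```text
21.4 [0.5419 0.1897 0.2462] az -39.72 tilt [0.0013 0.0003] F [-1.12  0.25 -2.28] T [-0.009 -0.062 -0.013] w 0.0259 j7 -1.27
edge pred [256.92440145 187.49199615] pot [258.23137929 185.26532937]
216 152
```

View pics/w9c.png

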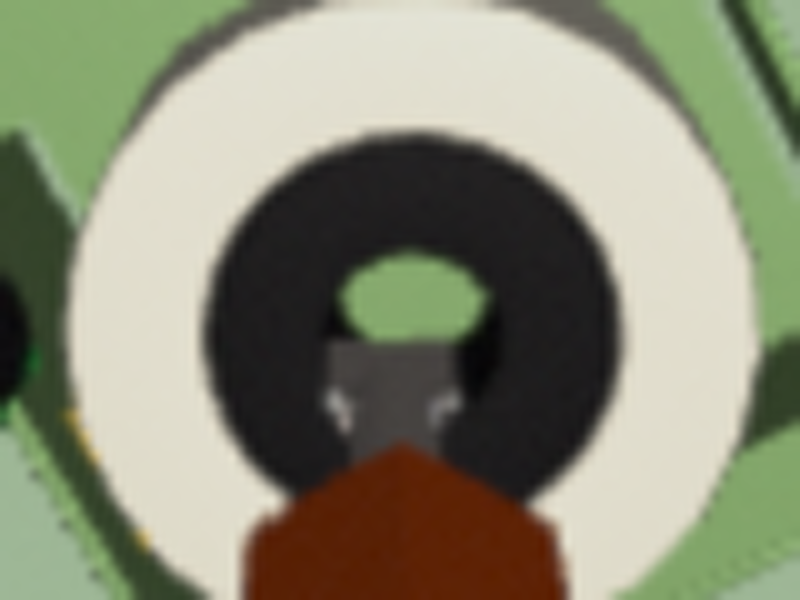

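Image 12: the blade (328–458, row 343) is over the bore (325–500, centre column 413), about 2 mm left of centre. I shift +x by 2 mm and go down.

step_arm(commands=[[0.002, 0, 0, 0, 0, 0], [0, 0, 0.01, 0, 0, 0], [0, 0, 0.01, 0, 0, 0], [0, 0, 0.01, 0, 0, 0], [0, 0, 0, 0, 0, 0], [0, 0, 0, 0, 0, 0]])

```text
time: 22.05
ee_pos: [0.5428, 0.1884, 0.215]
eef_rot: [0.941, -0.34, -0.0, 0.0]
ft_force: [0.8, 0.1, -2.0]
width: 0.0258
```

step_arm(commands=[[0, 0, 0.01, 0, 0, 0], [0, 0, 0.01, 0, 0, 0], [0, 0, 0.01, 0, 0, 0], [0, 0, 0.01, 0, 0, 0], [0, 0, 0.008, 0, 0, 0], [0, 0, 0.006, 0, 0, 0], [0, 0, 0, 0, 0, 0], [0, 0, 0, 0, 0, 0]])

```text
time: 22.85
ee_pos: [0.5431, 0.1885, 0.1615]
eef_rot: [0.941, -0.34, 0.0, -0.0]
ft_force: [-0.4, -0.4, -1.1]
width: 0.0256
```

step_arm(commands=[[0, 0, 0.003, 0, 0, 0], [0, 0, 0.003, 0, 0, 0], [0, 0, 0, 0, 0, 0], [0, 0, 0, 0, 0, 0]])

```text
time: 23.25
ee_pos: [0.543, 0.1884, 0.1553]
eef_rot: [0.941, -0.34, 0.0, 0.0]
ft_force: [0.3, 0.1, -1.6]
width: 0.0254
```

step_arm(commands=[[0, 0, 0.0007, 0, 0, 0], [0, 0, 0.0007, 0, 0, 0], [0, 0, 0, 0, 0, 0], [0, 0, 0, 0, 0, 0]])

```text
time: 23.65
ee_pos: [0.5431, 0.1885, 0.1542]
eef_rot: [0.941, -0.34, 0.0, -0.0]
ft_force: [0.6, 0.6, 0.4]
width: 0.0257
```

Contact is made at the original height. I release and retreat straight up.

step_arm(commands=[[0, 0, 0, 0, 0, 0], [0, 0, 0, 0, 0, 0], [0, 0, 0, 0, 0, 0], [0, 0, 0, 0, 0, 0], [0, 0, 0, 0, 0, 0], [0, 0, 0, 0, 0, 0], [0, 0, 0, 0, 0, 0], [0, 0, 0, 0, 0, 0], [0, 0, 0, 0, 0, 0], [0, 0, 0, 0, 0, 0]], gripper=1)

```text
time: 24.65
ee_pos: [0.543, 0.1884, 0.1539]
eef_rot: [0.941, -0.34, 0.0, 0.0]
ft_force: [0.4, -0.8, -0.6]
width: 0.0857
```

step_arm(commands=[[0, 0, -0.02, 0, 0, 0], [0, 0, -0.03, 0, 0, 0], [0, 0, -0.04, 0, 0, 0], [0, 0, -0.04, 0, 0, 0], [0, 0, -0.03, 0, 0, 0], [0, 0, 0, 0, 0, 0], [0, 0, 0, 0, 0, 0]])

```text
time: 25.35
ee_pos: [0.5431, 0.1886, 0.314]
eef_rot: [0.941, -0.34, 0.0, -0.0]
ft_force: [-0.1, -0.6, -0.1]
width: 0.087
```

```bash
python3 - <<'E'
from h import *
st()
c,a=shot("wrist");t=camera("top")[:,:,::-1];s=shot("scene")[1];s0=cv2.imread("pics/scene.png")
u,v=proj(c,[.543,.189,.15]).astype(int);print(u-50,v-60)
u2,v2=proj(get_calibration("scene"),[.543,.189,.15]).astype(int)
T=get_calibration("top");A,B=proj(get_calibration("scene"),[.6,.2,.05]).astype(int)
v=max(v,60);cr=lambda i,u,v:cv2.resize(i[v-60:v+60,u-50:u+50],(260,312),interpolation=cv2.INTER_CUBIC)
cv2.imwrite("pics/end.png",np.hstack([cr(a,u,v),cr(s0,u2,v2),cr(s,u2,v2)]))
d=cv2.absdiff(s,s0).max(2)>60
n,l,st_,ce=cv2.connectedComponentsWithStats(d.astype(np.uint8));print([(x[:5].tolist()) for x in st_[1:] if x[4]>25])
E
```

```text
25.35 [0.5431 0.1886 0.314 ] az -39.7 tilt [0.0008 0.0001] F [-0.12 -0.6  -0.05] T [-0.057 -0.06   0.004] w 0.087 j7 -1.25
206 119
[[244, 0, 35, 21, 280], [287, 0, 5, 12, 37], [89, 13, 8, 11, 46], [61, 23, 18, 19, 35], [242, 22, 46, 89, 2043], [66, 28, 9, 12, 35], [90, 33, 5, 10, 30], [104, 41, 8, 15, 57], [278, 58, 12, 8, 49], [55, 69, 10, 9, 26], [81, 69, 20, 7, 72], [218, 121, 12, 48, 316], [230, 154, 25, 15, 136], [237, 209, 13, 47, 302], [169, 254, 36, 20, 377]]
```

View pics/end.png

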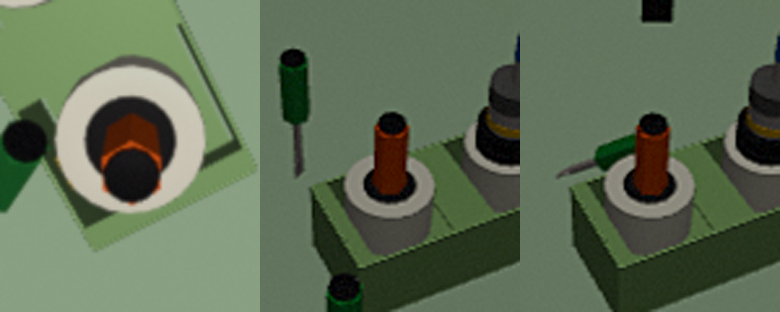

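```bash
python3 -c "
from bench import *
print(close_job())"
```

```text
the job is handed in; nothing more can be done
None
```

I drove the set screw home and put the orange driver back in its pot. I handed the job in at about 25 s of the 70 s allowed; no verdict is reported.

- **Screw:** the blade rested on the slot floor with about 10–12 N. I turned it clockwise until the torque rose from about 0.06 to 0.23 N m, which I took as the hard stop. A picture after lifting showed the slot had turned about 0.95 rad; the joint angle itself I could not read.
- **Driver:** it went down to the same height as at the start, with its shoulder on the rim. After release, the wrist and scene pictures show it upright and fully seated, with the gripper open and clear above it.
- **Bystanders:** comparing the scene picture before and after showed no change at the spanner or the cutter box. I checked the tool holders less closely, but saw no change there.
- **What disagreed:** both green look-alike drivers, upright on the bench at the start, had moved by the end. One is lying on the bench and was already leaning or down in the first picture from above the pot, before I reached for anything. I did not examine the other up close. I saw no force reading that suggested the arm hit either one, but I cannot prove it.
- **Pictures:** I viewed 13 against a budget of 10, one more than the one or two extra allowed.

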